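# Line up the model lighthouses by height

### The job

Set the four model lighthouses back on the display ledge in order of height, one standing upright in the middle of each green mark: the tallest on the mark next to the globe, stepping down to the shortest at the clock end. Do not knock any of them over, and leave the coffee mug where it stands.

Things in the scene. Friction and masses are not known exactly. Their poses are not given: they have to be found in the camera images.
- lighthouse_160: loose model lighthouse, the tallest: 160 mm high, bands of red and white, red roof; round, standing upright. Grey foot 56 mm wide, 12 mm high; tower (grip here) tapering from 34 mm wide at 12 mm up to 28 mm at 136 mm up; above it a gallery 36 mm wide, lantern and roof. Origin: centre of the foot's underside. About 250 g
- lighthouse_135: loose model lighthouse, the second tallest: 135 mm high, bands of blue and white, blue roof; round, standing upright. Grey foot 56 mm wide, 12 mm high; tower (grip here) tapering from 34 mm wide at 12 mm up to 28 mm at 111 mm up; above it a gallery 36 mm wide, lantern and roof. Origin: centre of the foot's underside. About 210 g
- lighthouse_110: loose model lighthouse, the third tallest: 110 mm high, bands of black and yellow, black roof; round, standing upright. Grey foot 56 mm wide, 12 mm high; tower (grip here) tapering from 34 mm wide at 12 mm up to 28 mm at 86 mm up; above it a gallery 36 mm wide, lantern and roof. Origin: centre of the foot's underside. About 170 g
- lighthouse_85: loose model lighthouse, the shortest: 85 mm high, bands of green and white, green roof; round, standing upright. Grey foot 56 mm wide, 12 mm high; tower (grip here) tapering from 34 mm wide at 12 mm up to 28 mm at 61 mm up; above it a gallery 36 mm wide, lantern and roof. Origin: centre of the foot's underside. About 130 g
- mark_1: fixed green felt disc, 80 mm wide, 2 mm thick, leftmost (towards +y) of four in a row at 100 mm spacing on the display ledge: a fixed pale board 110 x 620 mm, 20 mm high, which is shifted and turned at each start with its marks. Origin: centre of its underside, 20 mm above the desk (its top: 22 mm). Local y runs along the row to the left, x across it
- mark_2: fixed green felt disc, 80 mm wide, 2 mm thick, second from the left of four in a row at 100 mm spacing on the display ledge: a fixed pale board 110 x 620 mm, 20 mm high, which is shifted and turned at each start with its marks. Origin: centre of its underside, 20 mm above the desk (its top: 22 mm). Local y runs along the row to the left, x across it
- mark_3: fixed green felt disc, 80 mm wide, 2 mm thick, third from the left of four in a row at 100 mm spacing on the display ledge: a fixed pale board 110 x 620 mm, 20 mm high, which is shifted and turned at each start with its marks. Origin: centre of its underside, 20 mm above the desk (its top: 22 mm). Local y runs along the row to the left, x across it
- mark_4: fixed green felt disc, 80 mm wide, 2 mm thick, rightmost (towards -y) of four in a row at 100 mm spacing on the display ledge: a fixed pale board 110 x 620 mm, 20 mm high, which is shifted and turned at each start with its marks. Origin: centre of its underside, 20 mm above the desk (its top: 22 mm). Local y runs along the row to the left, x across it
- globe: fixed small blue and green terrestrial globe, 115 mm high and 76 mm wide, standing on one end of the ledge 112 mm from the centre of the last mark, at the left or the right end, by the start; a dark wooden clock with a brass top and white dials, 66 mm wide and 70 mm high, stands at the other end. Origin: centre of its underside.
- mug: loose blue coffee mug standing among the lighthouses, 72 mm wide and 90 mm high, with a handle that points roughly towards the robot and reaches about 75 mm from the axis; to be left where it is. Origin: centre of its underside.

How it is judged (in metres and radians):
At the end, for the whole second after the job is handed in: Each lighthouse stands upright (within 0.1 rad), at rest and released, with its centre within 14 mm of the centre of its own mark, its foot on the felt: heights 160, 135, 110, 85 mm in that order counted from the globe end. The mug is within 30 mm of where it started (((horizontal distance between globe and mark_1 below 0.15 m and horizontal distance between lighthouse_160 and mark_1 below 0.014 m and horizontal distance between lighthouse_135 and mark_2 below 0.014 m and horizontal distance between lighthouse_110 and mark_3 below 0.014 m and horizontal distance between lighthouse_85 and mark_4 below 0.014 m) or (horizontal distance between globe and mark_4 below 0.15 m and horizontal distance between lighthouse_160 and mark_4 below 0.014 m and horizontal distance between lighthouse_135 and mark_3 below 0.014 m and horizontal distance between lighthouse_110 and mark_2 below 0.014 m and horizontal distance between lighthouse_85 and mark_1 below 0.014 m)) and angle between each of lighthouse_160, lighthouse_135, lighthouse_110, lighthouse_85's own z axis and vertical below 0.1 rad and height (world z) of lighthouse_160 between 0.018 and 0.027 m and height (world z) of lighthouse_135 between 0.018 and 0.027 m and height (world z) of lighthouse_110 between 0.018 and 0.027 m and height (world z) of lighthouse_85 between 0.018 and 0.027 m and linear speed of each of lighthouse_160, lighthouse_135, lighthouse_110, lighthouse_85 below 0.02 m/s and angular speed of each of lighthouse_160, lighthouse_135, lighthouse_110, lighthouse_85 below 0.2 rad/s and distance of mug from where it was at the start of the episode below 0.03 m); the robot touches nothing.
It fails at once if a lighthouse is knocked over (angle between any of lighthouse_160, lighthouse_135, lighthouse_110, lighthouse_85's own z axis and vertical above 0.9 rad).
It fails at once if the mug is pushed away or tipped (distance of mug from where it was at the start of the episode above 0.03 m or angle between mug's own z axis and vertical above 0.5 rad).
It also fails if it takes over 106 s, if anything falls off the work surface, if the arm or the gripper's body presses on something with over 40 N, if the wrist force passes 120 N, or if a joint passes its speed limit or range.

### The arm

A 7-joint arm with a two-finger parallel gripper is mounted at the origin on the work surface. World frame = base frame: x ahead of the robot, y to its left, z up, the work surface at z = 0. Lengths are in m, angles in degrees, forces in N, time in s.
With the tool pointing down it reaches from about 0.425 to 0.95 m from the base axis. Payload 16.7 kg.
Tool frame: the origin (TCP) lies between the finger pads; the fingertips stand 14 mm ahead of it and the grasp point (between the pads) lies 5 mm behind it; z points along the fingers, x is the direction in which the jaws open and shut, and the axes are right-handed (so a half turn about z gives the same grasp; the last joint's range is limited). The gripper opens to 94 mm and grips with 3 to 60 N. Pads are 16 mm wide; open, the fingers measure 119 mm over their backs; the gripper's body (75 mm by 177 mm) begins 78 mm behind the grasp point.
Start: joints at [63.57, 24.414, 4.234, 92.017, -1.954, 63.644, -3.845], TCP at [0.207, -0.642, 0.219] pointing down, gripper open.
Joint ranges: [-163.25, 163.25], [-28.42, 122.38], [-70.27, 78.77], [12.13, 141.07], [-58.53, 238.53], [9.26, 117.41], [-156.51, 156.51]. Speed limits (degrees/s): [108.29, 108.29, 136.94, 136.94, 172.46, 172.46, 172.46].

### API

Orientations are given as [roll, pitch, yaw] about the fixed x, y, z axes, in that order (R = Rz(yaw) Ry(pitch) Rx(roll)).
In Python, from plant import * gives the robot as it stands. Calls block until the motion is done:
- move_ptp(position, orientation): joint-space move of the TCP to a pose.
- move_linear(position, rotation=None, rate=0.15): straight line of the TCP; rotation=None keeps the orientation; rate is the mean speed in m/s.
- set_joints(angles): joint-space move.
- move_gripper(opening): opening from 0.0 (shut) to 1.0 (fully open); the grip force is fixed at half the most; returns when the fingers have stopped.
- dwell(seconds).
- inverse_kinematics(position, orientation): joint angles nearest the present ones, or None.
- read_camera(name): name is "side" or "top" or "wrist"; returns (picture, depth): 480x640x3 uint8, blue, green, red; 480x640 float32, m along the optical axis (not along the pixel's ray), 0 where there is no reading.
- get_calibration(name): a dict with "fx", "fy", "cx", "cy" (pixels), "R" (3x3) and "t" (3): a world point X has camera coordinates R X + t. Camera axes: x right, y down, z forward; pixel columns grow to the right and rows downward; lengths in m; the calibration is good to about 2 mm. A picture is of the moment at which its call begins: read the wrist's pose just before it. get_calibration takes no time and is no camera call; for the wrist camera it gives the pose at the moment of the call.
A pose or a line that the arm cannot do raises Unreachable and nothing moves.
- job_done(): hands the job in, once; it reports no verdict.
Readings, each from a call of its own:
- current_time(): time.
- current_q(): joint angles.
- current_dq(): joint speeds.
- current_joint_torque(): joint torques, N m.
- current_position(): TCP position.
- current_eef_rot(): TCP orientation.
- current_force(): force on the tool from outside, world axes, zero at the start.
- current_ft_torque(): the same for the moment, N m.
- current_opening(): opening from 0.0 (shut) to 1.0 (fully open).
Only numpy, scipy, OpenCV 4.12 (cv2) and the standard library are available. Lean on these libraries where they do the work, as an engineer would, in place of code of your own. Each camera call takes 0.05 s, during which the arm holds its last target. There are 200 camera calls.

## Working session

There is one attempt and no reset: what is moved stays moved. The work goes in short steps, each a Python script; the robot and the scene stay as the last script left them, time stands still between calls to the robot, and variables do not carry over. Pictures are saved under pics/ and viewed, about 12 in all and at most 16, crops included, and the job is handed in when it is done.

```bash
mkdir -p pics; ls
python3 - <<'E'
from plant import *
import cv2,numpy as np
for n in ("top","side"):
    p,d=read_camera(n); cv2.imwrite(f"pics/{n}0.png",p); np.save(f"pics/{n}0.npy",d)
    c=get_calibration(n); print(n,c)
print(current_time(),current_position(),current_eef_rot())
E
```

```text
pics
top {'fx': 486.27405064089703, 'fy': 486.27405064089703, 'cx': 321.9846990145043, 'cy': 245.39620500912156, 'R': array([[-0.12077829, -0.99267488,  0.00303069],
       [-0.96464693,  0.11664662, -0.23632578],
       [ 0.23424115, -0.03146657, -0.97166915]]), 't': array([0.06423069, 0.52687238, 0.88566768])}
side {'fx': 594.1891686889717, 'fy': 594.1891686889717, 'cx': 309.3538097921865, 'cy': 234.03304633260834, 'R': array([[-0.90718266, -0.42069599,  0.00587363],
       [-0.30984213,  0.6585644 , -0.6857775 ],
       [ 0.28463568, -0.62394536, -0.72778755]]), 't': array([0.45792417, 0.18357719, 0.90638742])}
0.1 [ 0.20692722 -0.6421044   0.21887109] [ 1.79995682e+02  6.40600518e-02 -7.21381431e+01]
```

View pics/top0.png

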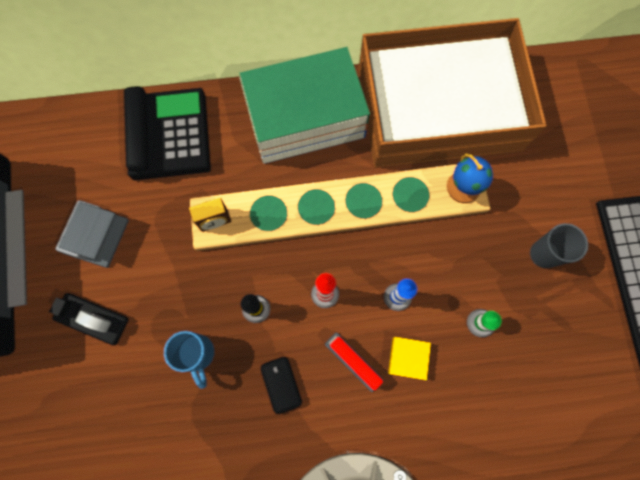

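View pics/side0.png

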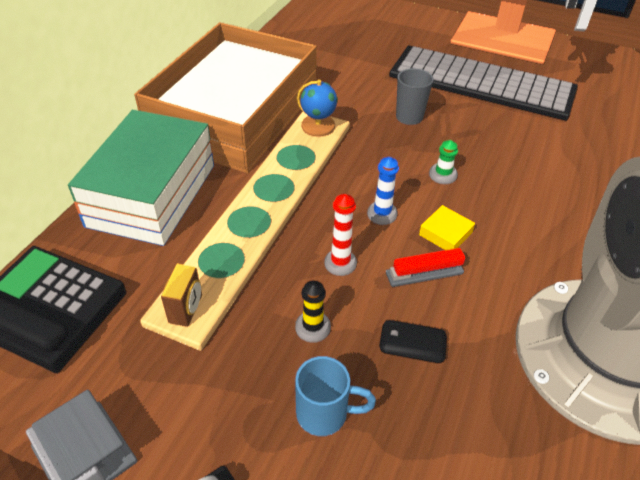

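The globe stands at the right (−y) end, about (470,178) in the top picture, and the clock at (210,213). So the order is mark_4=160 (red), mark_3=135 (blue), mark_2=110 (black), mark_1=85 (green). In the same picture the lighthouses are at red (325,290), blue (402,292), black (254,306) and green (485,321), and the mug is at (190,352).

```bash
cat > h.py <<'E'
import numpy as np,cv2
from scipy.optimize import least_squares
from plant import *
H={'160':.160,'135':.135,'110':.110,'85':.085}
def world(d,c):
    v,u=np.mgrid[:480,:640]
    P=np.stack([(u-c['cx'])/c['fx']*d,(v-c['cy'])/c['fy']*d,d],-1)
    W=(P-c['t'])@c['R']; W[d<=0]=np.nan
    return W
def fit_lh(W,xy,h,z0=0):
    """Fit axis xy of a lighthouse to cloud W (N,3), known tower profile."""
    xy=np.array(xy,float)
    for rad in (.05,.032,.030):
        z=W[:,2]-z0
        m=(z>.018)&(z<h-.028)&(np.hypot(*(W[:,:2]-xy).T)<rad)
        Q=W[m]; r=.017-.003*(Q[:,2]-z0-.012)/(h-.036)
        s=least_squares(lambda p:np.hypot(*(Q[:,:2]-p).T)-r,xy,loss='soft_l1',f_scale=.002)
        xy=s.x
    return xy,len(Q),np.median(abs(s.fun))
E
cat > m.py <<'E'
from h import *
C={}
for n in ("top","side"):
    C[n]=(cv2.imread(f"pics/{n}0.png"),world(np.load(f"pics/{n}0.npy"),get_calibration(n)))
top,W=C['top']
px={'160':(325,290),'135':(402,292),'110':(254,306),'85':(485,321)}
for k,(u,v) in px.items():
    g=W[v-3:v+4,u-3:u+4].reshape(-1,3); x0=np.nanmedian(g,0)
    for n in C:
        A=C[n][1].reshape(-1,3); A=A[np.isfinite(A[:,0])]
        # roof centroid as cross-check
        q=A[(np.hypot(*(A[:,:2]-x0[:2]).T)<.04)&(A[:,2]>H[k]-.02)]
        f=A[(np.hypot(*(A[:,:2]-x0[:2]).T)<.06)&(A[:,2]>.008)&(A[:,2]<.016)]
        print(k,n,x0.round(3),'fit',*fit_lh(A,x0[:2],H[k]),'roof',q.mean(0).round(4),q[:,2].max().round(3),'footmid',((f.max(0)+f.min(0))/2).round(4),np.ptp(f,axis=0).round(3))
    
for n in C:
    im,Wn=C[n]; hsv=cv2.cvtColor(im,cv2.COLOR_BGR2HSV)
    m=(cv2.inRange(hsv,(65,60,30),(95,255,200))>0)&(abs(Wn[...,2]-.022)<.008)
    nc,l,st,ce=cv2.connectedComponentsWithStats(m.astype(np.uint8))
    for i in range(1,nc):
        if st[i,4]>200:
            cs,_=cv2.findContours((l==i).astype(np.uint8),0,1)
            e=cv2.fitEllipse(cv2.convexHull(cs[0]))
            c=get_calibration(n); ray=c['R'].T@np.array([(e[0][0]-c['cx'])/c['fx'],(e[0][1]-c['cy'])/c['fy'],1]); o=-c['R'].T@c['t']
            print(n,'mark',np.round(e[0],1),(o+ray*(.022-o[2])/ray[2]).round(4),Wn[l==i].mean(0).round(4))
for nm,(u,v,r) in {'mug':(190,352,40),'tray':(455,90,95),'books':(305,105,60),'globe':(470,178,18),'stapler':(355,360,25),'cup':(560,247,22)}.items():
    q=W[v-r:v+r,u-r:u+r].reshape(-1,3); q=q[q[:,2]>.03] if nm!='stapler' else q
    print(nm,np.nanpercentile(q,[1,99],axis=0).round(3).tolist())
E
python3 m.py
```

```text
160 top [0.431 0.007 0.15 ] fit [0.44451139 0.0059    ] 115 0.0001896803114034614 roof [0.4429 0.0063 0.1516] 0.164 footmid [0.4403 0.0067 0.012 ] [0.047 0.053 0.008]
160 side [0.431 0.007 0.15 ] fit [0.44362216 0.00438664] 900 0.0006037644454515772 roof [0.4419 0.0092 0.1512] 0.16 footmid [0.443  0.0103 0.012 ] [0.05  0.05  0.008]
135 top [ 0.414 -0.129  0.127] fit [ 0.4211089  -0.13947088] 147 0.0002456794090934626 roof [ 0.4198 -0.1377  0.1266] 0.138 footmid [ 0.4201 -0.1379  0.012 ] [0.053 0.052 0.008]
135 side [ 0.414 -0.129  0.127] fit [ 0.41996015 -0.1406008 ] 641 0.0007450460256889294 roof [ 0.4187 -0.1347  0.1254] 0.135 footmid [ 0.419  -0.1354  0.0118] [0.052 0.045 0.008]
110 top [0.424 0.137 0.103] fit [0.43167721 0.14767402] 77 0.00020980342551049289 roof [0.4301 0.1466 0.1019] 0.112 footmid [0.4314 0.1473 0.0119] [0.053 0.053 0.008]
110 side [0.424 0.137 0.103] fit [0.43128753 0.14604287] 509 0.0004958055088084851 roof [0.4298 0.1498 0.1017] 0.11 footmid [0.4301 0.1497 0.0118] [0.051 0.049 0.008]
85 top [ 0.348 -0.284  0.067] fit [ 0.3491883  -0.29742905] 104 0.000389514
[... 454 characters left out ...]
[0.6248 0.0014 0.022 ] [0.6249 0.0014 0.0223]
top mark [268.1 212.7] [0.6232 0.1014 0.022 ] [0.6231 0.1014 0.0224]
side mark [295.5 157. ] [ 0.6264 -0.1957  0.022 ] [ 0.6277 -0.1982  0.0199]
side mark [273.3 187.3] [ 0.625  -0.0964  0.022 ] [ 0.6263 -0.0983  0.02  ]
side mark [248.5 221.5] [0.6236 0.0035 0.022 ] [0.6247 0.0018 0.0202]
side mark [220.8 259.8] [0.6221 0.1029 0.022 ] [0.6231 0.1016 0.0204]
mug [[0.295, 0.237, 0.031], [0.394, 0.306, 0.093]]
tray [nan, nan, nan]
books [[0.745, -0.133, 0.032], [0.929, 0.112, 0.108]]
globe [[0.594, -0.331, 0.03], [0.655, -0.272, 0.132]]
stapler [[0.261, -0.088, -0.003], [0.357, 0.013, 0.044]]
cup [[0.437, -0.489, 0.032], [0.506, -0.419, 0.102]]
  return np.nanmean(a, axis, out=out, keepdims=keepdims)
```

```bash
cat >> h.py <<'E'
PICK={'160':(.4430,.0065),'135':(.4200,-.1380),'110':(.4310,.1480),'85':(.3487,-.2935)}
MARK={'160':(.6278,-.1978),'135':(.6261,-.0980),'110':(.6246,.0018),'85':(.6229,.1015)}
GR={'160':.095,'135':.075,'110':.058,'85':.042}   # grasp height above foot underside
def ori(xy): return [180,0,float(np.degrees(np.arctan2(xy[1],xy[0])))]
PLACE=[180,0,-0.9]
E
python3 - <<'E'
from h import *
for k in H:
    p=PICK[k];m=MARK[k]
    for pos,o in [((*p,H[k]+.07),ori(p)),((*p,GR[k]-.005),ori(p)),((*p,GR[k]+.075),ori(p)),((*m,GR[k]+.1),PLACE),((*m,GR[k]+.017),PLACE)]:
        q=inverse_kinematics(pos,o); print(k,pos,None if q is None else np.round(q,0))
k='160'; p=PICK[k]
move_ptp([*p,.26],ori(p)); dwell(.3)
c=get_calibration("wrist"); im,d=read_camera("wrist"); cv2.imwrite("pics/w160.png",im); np.save("pics/w160.npy",d)
W=world(d,c).reshape(-1,3);W=W[np.isfinite(W[:,0])]
q=W[(W[:,2]>.13)&(W[:,2]<.17)&(np.hypot(*(W[:,:2]-p).T)<.04)];print(len(q),q.mean(0) if len(q) else 0,current_position(),current_time())
if len(W): print(fit_lh(W,p,.16))
f=W[(np.hypot(*(W[:,:2]-p).T)<.05)&(W[:,2]>.008)&(W[:,2]<.016)]
if len(f): print((f.max(0)+f.min(0))/2,np.ptp(f,axis=0))
E
```

```text
160 (0.443, 0.0065, 0.23) [ 28.   4. -39. 118.   3.  59. -11.]
160 (0.443, 0.0065, 0.09) [ 26.  17. -40. 126.  16.  42. -24.]
160 (0.443, 0.0065, 0.16999999999999998) [ 27.   9. -39. 122.   7.  52. -15.]
160 (0.6278, -0.1978, 0.195) [ 29.  26. -23.  94.  11.  62.   2.]
160 (0.6278, -0.1978, 0.112) [ 30.  31. -25.  98.  15.  54.  -1.]
135 (0.42, -0.138, 0.20500000000000002) [ 34.   5. -25. 120.   2.  56. -11.]
135 (0.42, -0.138, 0.06999999999999999) [ 30.  17. -23. 127.  11.  38. -19.]
135 (0.42, -0.138, 0.15) [ 33.   9. -25. 124.   5.  48. -13.]
135 (0.6261, -0.098, 0.175) [ 26.  26. -30.  99.  14.  60. -10.]
135 (0.6261, -0.098, 0.092) [ 25.  31. -30. 102.  19.  52. -14.]
110 (0.431, 0.148, 0.18) [ 28.  14. -61. 119.  15.  55. -22.]
110 (0.431, 0.148, 0.053000000000000005) [ 26.  32. -65. 125.  41.  48. -45.]
110 (0.431, 0.148, 0.133) [ 27.  20. -63. 121.  23.  51. -30.]
110 (0.6246, 0.0018, 0.158) [ 20.  27. -34. 100.  17.  58. -21.]
110 (0.6246, 0.0018, 0.07500000000000001) [ 19.  32. -33. 104.  22.  50. -25.]
85 (0.3487, -0.2935, 0.15500000000000003) [ 43.   9. -12. 122.   2.  49. -11.]
85 (0.3487, -0.2935, 0.037000000000000005) [ 42.  20. -11. 127.   7.  33. -15.]
85 (0.3487, -0.2935, 0.11699999999999999) [ 43.  12. -12. 124.   4.  44. -12.]
85 (0.6229, 0.1015, 0.14200000000000002) [ 13.  29. -38. 100.  21.  58. -33.]
85 (0.6229, 0.1015, 0.059000000000000004) [ 11.  35. -35. 103.  25.  50. -37.]
2001 [0.44314437 0.0077306  0.15060576] [0.44302907 0.00636735 0.25998985] 2.9083
(array([0.4431325 , 0.00388608]), 809, np.float64(0.00013255036184766505))
[0.44293101 0.00877438 0.01197594] [0.05356423 0.04503267 0.00793012]
```

View pics/w160.png

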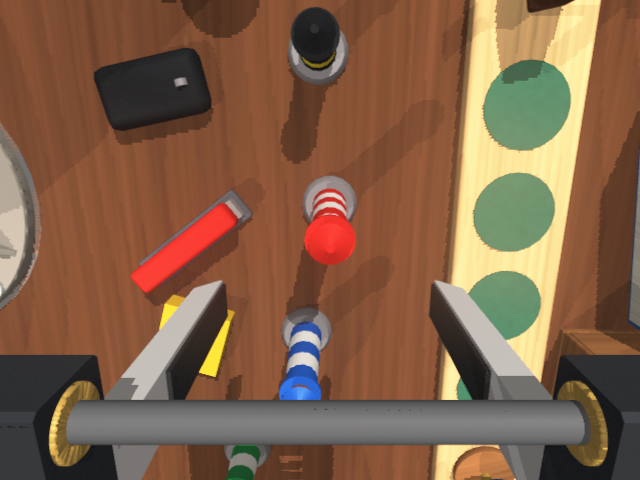

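The wrist view shows the red lighthouse centred between the jaws, with its roof at (330,240). Its roof and foot measurements agree with my estimate to about 2 mm. Picking and placing it now.

```bash
cat >> h.py <<'E'
def pickplace(k,via=None,pick=None):
    p=pick or PICK[k]; m=MARK[k]; g=GR[k]-.005; o=ori(p); top=max(H[k]+.04,.20)
    if np.hypot(*(current_position()[:2]-np.array(p)))>.02: move_ptp([*p,top+.03],o)
    move_linear([*p,g],o,rate=.15)
    move_gripper(0.0); op=current_opening(); f0=current_force()
    print(k,'opening mm',round(op*94,1),'force',np.round(f0,1))
    if op*94<24: raise SystemExit('missed')
    move_linear([*p,g+.08],rate=.12)
    print(' lifted, force',np.round(current_force(),1))
    if via: move_linear([*via,g+.09],PLACE,rate=.2)
    move_linear([*m,g+.09],PLACE,rate=.2)
    move_linear([*m,g+.032],rate=.12)
    move_linear([*m,g+.0230],rate=.03)
    print(' at mark, force',np.round(current_force(),1),'opening',round(current_opening()*94,1))
    move_gripper(.62); dwell(.2)
    move_linear([*m,H[k]+.13],rate=.2)
    c=get_calibration("wrist"); im,d=read_camera("wrist"); cv2.imwrite(f"pics/placed{k}.png",im)
    W=world(d,c).reshape(-1,3); W=W[np.isfinite(W[:,0])]
    q=W[(W[:,2]>H[k])&(W[:,2]<H[k]+.03)&(np.hypot(*(W[:,:2]-m).T)<.04)]
    print(' wrist fit',fit_lh(W,m,H[k],.022),'roof',q.mean(0).round(4),'mark',m,'t',current_time())
E
python3 -c "
from h import *
pickplace('160')
p,d=read_camera('side'); cv2.imwrite('pics/s1.png',p)"
```

```text
160 opening mm 34.6 force [ 0.9 -1.  -0.2]
 lifted, force [-0.7 -0.4 -3.3]
 at mark, force [-0.  -0.1 -2. ] opening 34.6
 wrist fit (array([ 0.62773481, -0.200425  ]), 762, np.float64(0.00013413320795740286)) roof [ 0.6279 -0.1967  0.1727] mark (0.6278, -0.1978) t 10.4417
```

View pics/s1.png

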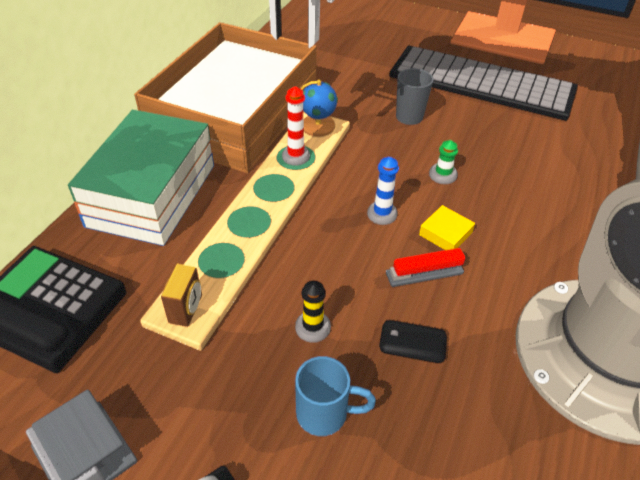

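The red lighthouse stands upright on mark_4 beside the globe, at side-view (295,158). The fit puts it within 3 mm of the mark. Blue and black next.

```bash
python3 -c "
from h import *
pickplace('135'); pickplace('110')
move_linear([.45,-.02,.26],rate=.25)
c=get_calibration('side'); p,d=read_camera('side'); cv2.imwrite('pics/s2.png',p)
W=world(d,c).reshape(-1,3); W=W[np.isfinite(W[:,0])]
for k in ('160','135','110'): print(k,fit_lh(W,MARK[k],H[k],.022))
print(fit_lh(W,PICK['85'],.085))"
```

```text
135 opening mm 34.4 force [0.9 0.2 5.2]
 lifted, force [-1.3 -0.6 -2.6]
 at mark, force [-0.   0.1 -0.9] opening 34.5
 wrist fit (array([ 0.6262663, -0.1007134]), 644, np.float64(0.00013818656943098868)) roof [ 0.6264 -0.097   0.1477] mark (0.6261, -0.098) t 18.0583
110 opening mm 34.2 force [-0.5 -1.   5.8]
 lifted, force [ 0.1  0.6 -1.6]
 at mark, force [-0.2 -0.5 -1.9] opening 34.6
 wrist fit (array([ 0.62314107, -0.00067326]), 506, np.float64(0.0001483182039803835)) roof [0.6233 0.003  0.1227] mark (0.6246, 0.0018) t 26.1667
160 (array([ 0.62793504, -0.20000325]), 770, np.float64(0.0009080273395518541))
135 (array([ 0.62664321, -0.10043167]), 632, np.float64(0.0007409438586852019))
110 (array([ 6.23641763e-01, -2.52190595e-04]), 488, np.float64(0.0007807334736820368))
(array([ 0.34786823, -0.29856159]), 250, np.float64(0.000929079180976203))
```

View pics/s2.png

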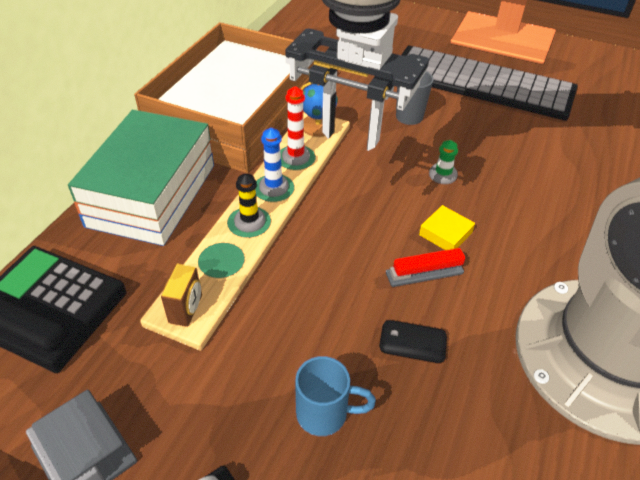

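Three are in place: red (295,158), blue (273,187) and black (249,222), all upright and within about 3 mm. The mug hasn't moved, and green (446,175) is the last one.

```bash
python3 -c "
from h import *
pickplace('85',via=(.46,.08),pick=(.3487,-.2945))
move_linear([.45,.02,.30],rate=.25); dwell(.3)
for n in ('side','top'):
    c=get_calibration(n); p,d=read_camera(n); cv2.imwrite(f'pics/{n}3.png',p)
    W=world(d,c); A=W.reshape(-1,3); A=A[np.isfinite(A[:,0])]
    for k in H:
        f=fit_lh(A,MARK[k],H[k],.022); print(n,k,f[0].round(4),f[1],'err mm',((f[0]-MARK[k])*1e3).round(1),'lean-check upper/lower', end=' ')
        q=A[np.hypot(*(A[:,:2]-MARK[k]).T)<.03]; print(q[:,2].max().round(3))
    d0=np.load(f'pics/{n}0.npy'); W0=world(d0,c).reshape(-1,3)
    for X in (A,W0):
        m=X[(X[:,2]>.08)&(X[:,2]<.1)&(abs(X[:,0]-.35)<.09)&(abs(X[:,1]-.27)<.07)]; print(n,'mug',m.mean(0).round(4))
print(current_time(),current_force())"
```

```text
85 opening mm 34.3 force [ 1.3 -1.6  1.5]
 lifted, force [-0.1  1.4 -2.1]
 at mark, force [ 0.1 -0.5 -1.3] opening 34.4
 wrist fit (array([0.62413697, 0.09791921]), 332, np.float64(0.00013938840698199135)) roof [0.6241 0.1016 0.0977] mark (0.6229, 0.1015) t 36.8833
side 160 [ 0.6279 -0.1999] 773 err mm [ 0.1 -2.1] lean-check upper/lower 0.181
side 135 [ 0.6267 -0.1004] 640 err mm [ 0.6 -2.4] lean-check upper/lower 0.157
side 110 [ 6.237e-01 -2.000e-04] 482 err mm [-0.9 -2. ] lean-check upper/lower 0.134
side 85 [0.6247 0.0982] 307 err mm [ 1.8 -3.3] lean-check upper/lower 0.107
side mug [0.36   0.2738 0.0865]
side mug [0.36   0.2738 0.0865]
top 160 [ 0.629  -0.1978] 16 err mm [ 1.2 -0. ] lean-check upper/lower 0.184
top 135 [ 0.6261 -0.098 ] 0 err mm [0. 0.] lean-check upper/lower
  return _methods._mean(a, axis=axis, dtype=dtype,
  ret = ret.dtype.type(ret / rcount)
Traceback (most recent call last):
ValueError: zero-size array to reduction operation maximum which has no identity
```

View pics/side3.png

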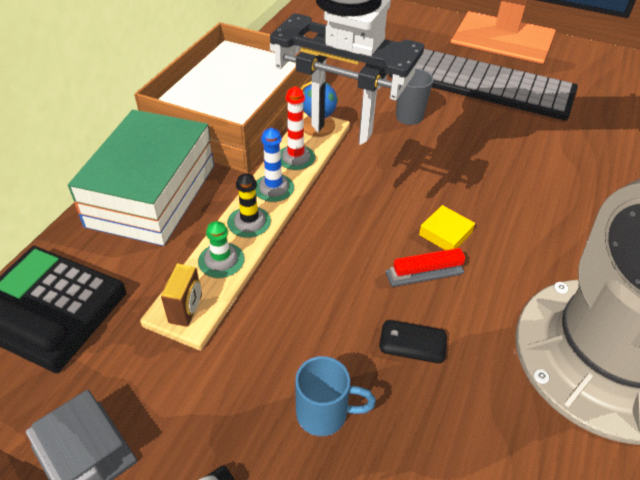

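All four stand upright on their marks: red (295,158), blue (273,187), black (249,222) and green (219,258). The mug is unchanged. The top-view check stopped because the arm blocks that camera, but the side and wrist views agree, so I'm handing in.

```bash
python3 -c "
from plant import *
print(current_time(),current_force()); job_done()"
```

```text
38.2667 [ 0.42836267 -0.54026012  0.28582662]
the job is handed in; nothing more can be done
```

The four lighthouses are back on the ledge in order of height from the globe end, and I handed the job in at 38.3 s. Counting from the globe, 160 is on mark_4, 135 on mark_3, 110 on mark_2 and 85 on mark_1.

- **Placing:** the last side and wrist camera fits put each one within about 4 mm of its mark's centre (limit 14 mm). All four looked upright and released, with roof tops at the expected heights.
- **Mug:** its measured position in the side view was the same before and after.
- **Checks that failed or disagreed:** the final check from the top camera failed because the arm was in its way, so I relied on the other two cameras. The tower fits read about 2–4 mm further towards −y than the roof measurements. The gripper also read about 34.5 mm of opening on towers I expected to be about 30 mm wide, but it held all four firmly.

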